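Refit the toy washing machine's bayonet spring

TASK

Refit the spring of the toy washing machine: take the spring out of the blue basket, thread it (yellow end down) over the steel rod on top of the machine, twisting it slightly wherever it snags on the rod's brass cross-pin. Once it stands on the machine, press its red cap down below the pin, give it about a quarter turn and let go, so that it stays locked, compressed under the pin. Push gently (the machine and its rod must never take more than 25 N) and leave the other toys alone.

Things in the scene. Friction and masses are not known exactly. Their poses are not given: they have to be found in the camera images.
- washer: Cream toy washing machine, 120 x 120 x 110 mm high, fixed to the table, flat top. Origin: centre of its underside; z up, -x its front (the side with the round door). A round steel rod stands upright in the centre of its top, on the machine's z axis.
- rod_tip (a point): Top end of the steel rod, on its axis, 62 mm above the machine's top (172 mm above the table). The rod is 10 mm in diameter; its last 6 mm taper to 4 mm. Axes as the machine's.
- pin (a point): Centre of the brass cross-pin, on the rod's axis, 52 mm above the machine's top. The pin is 4 mm thick and 20 mm long, level, sticking out 5 mm each side of the rod. It does not turn, but its direction is not measured (this point's axes are the machine's): it lies anywhere up to 1.2 rad to either side of the machine's x axis; find it by feel or sight.
- basket: Blue laundry basket, open tray 160 x 130 mm, 30 mm high, 4 mm walls, floor 4 mm thick, fixed. Origin: centre of its underside.
- spring: Steel compression spring, 58 mm long when free, 28 mm across the coils, about 60 g, standing upright in the basket, yellow end down. Each end has a square plastic cap, 30 x 30 mm. Origin: centre of the underside of the lower, yellow cap (4 mm thick); z up along the spring, x along the caps' slots. Between the caps the coils clear the pin, so there it turns freely.
- cap_top (a point): Centre of the top of the red cap, 58 mm above the spring's origin when free; axes as the spring's. Flat sides 14 mm high (4 mm plate, then skirt): grip here. Both caps have the same keyhole, in line: a 13 mm bore and a slot along x, 6.2 mm wide, 24 mm long, that passes the pin only if x is along it within 0.11 rad, either way round. The spring does not twist in itself.
- coil (a joint): How far the spring is compressed, m: 0 free, 0.014 solid (coils closed). Stiffness 0.9 N per mm. With the spring standing on the machine the red cap's top clears the underside of the pin at 8 mm compression (7.2 N); locked it reads about 0.008.
- board: Beech toy ironing board at the back, 90 mm high, fixed; leave alone.
- iron: Small steel toy iron standing on the ironing board, leave alone. Origin under its centre.
- pot: Pink ceramic plant pot with a small round green plant, 64 mm across, 78 mm high in all, leave alone. Origin under its centre.
- softener: Lilac toy bottle, 36 mm across, 75 mm high, leave alone. Origin under its centre.
- soap_tin: Mint toy tin, 44 mm across, 45 mm high, leave alone. Origin under its centre.
- powder_box: Orange toy box 35 x 55 x 70 mm high, leave alone. Origin under its centre.
- tub: Yellow toy bowl, 70 mm across, 30 mm high, leave alone. Origin under its centre.
Things that resemble listed ones, but are neither listed nor needed, are in the scene too. Leave any black or orange look-alike of the spring alone.

How it is judged (in metres and radians):
On the way, in this order (a step that is already met when the one before it is completed fails the run):
1. the spring's yellow cap has been threaded over the rod and past the cross-pin (horizontal distance between spring and rod_tip below 0.005 m and z of spring in the frame of washer below 0.159 m and angle between spring's own z axis and vertical below 0.2 rad), for 0.1 s.
2. the spring stands on the machine with the red cap pressed down below the pin (z of spring in the frame of washer below 0.113 m and z of cap_top in the frame of washer below 0.1625 m), for 0.1 s.
At the end, for the whole second after the job is handed in: The spring, let go, stands at rest and upright (within 0.12 rad) on the machine's top around the rod (within 5 mm of its axis, underside less than 3 mm above the top), and stays locked: compressed by more than 5.5 mm, red cap's top less than 52.5 mm above the machine's top (all of step 2 and horizontal distance between spring and rod_tip below 0.005 m and value of joint coil above 0.0055 m and angle between spring's own z axis and vertical below 0.12 rad and linear speed of spring below 0.02 m/s); the robot touches nothing.
It fails at once if the machine, its rod or pin is loaded with more than 25 N (contact force between washer and anything else above 25 N).
It fails at once if another toy is moved by more than 20 mm (distance of any of iron, pot, softener, soap_tin, powder_box, tub from where it was at the start of the episode above 0.02 m).
It also fails if it takes over 72 s, if anything falls off the work surface, if the arm or the gripper's body presses on something with over 40 N, if the wrist force passes 120 N, or if a joint passes its speed limit or range.

ROBOT

A 6-joint arm with a two-finger parallel gripper is mounted at the origin on the work surface. World frame = base frame: x ahead of the robot, y to its left, z up, the work surface at z = 0. Lengths are in m, angles in degrees, forces in N, time in s.
With the tool pointing down it reaches from about 0.275 to 0.75 m from the base axis. Payload 10.2 kg.
Tool frame: the origin (TCP) lies on the centre line of the jaws, within the pads' length; the fingertips stand 25 mm ahead of it and the grasp point (between the pads) lies 6 mm ahead of it; z points along the fingers, y is the line along which they close (so a half turn about z gives the same grasp; the last joint's range is limited). The gripper opens to 88 mm and grips with 3 to 60 N. Pads are 18 mm wide; open, the fingers measure 123 mm over their backs; the gripper's body (75 mm by 187 mm) begins 45 mm behind the grasp point.
Start: joints at [56.585, 17.928, 85.812, -0, 76.261, -12.8], TCP at [0.185, 0.491, 0.264] pointing down, gripper open.
Joint ranges: [-168.41, 168.41], [-55.51, 124.54], [10.69, 146.95], [-70.63, 250.63], [1, 178], [-165.06, 165.06]. Speed limits (degrees/s): [136.94, 136.94, 172.46, 180, 180, 180].

INTERFACE

Orientations are given as a 3x3 rotation matrix whose columns are the frame's x, y, z axes.
In Python, from workcell import arm gives the robot as it stands.
- The arm moves only by the tool jog_arm, never from a script. Its argument "rows" is a list of rows, each a list of 3 entries, a list of its own where there are three numbers: the shift along the tool's x, y, z in m, then the turn, a rotation vector about the tool's x, y, z in degrees, then the opening, from -1 (shut) to 1 (fully open). A call has 1 to 20 rows; each row shifts and turns the commanded pose from where the row before left it, along the tool's axes as they then stand; what a row does not reach is not made up. A row lasts 1/10 s, in which the tool goes at most 50 mm and 8.59 degrees, less where a joint would pass 70% of its speed; a pose out of reach is approached as far as the arm can. A call with a gripper value outside its range is refused whole. The fingers move at their own pace and stop on an object; "newtons" is the grip in N (left out, the last holds). Time passes only in rows, so rows that do not move let the fingers close. It gives the time, the measured TCP pose, the force, the opening and the grip force at its end, in the units of the state.
- arm.sense(): the state, without advancing time (a new reading comes with each control period).
- arm.read_camera(name): name is "scene" or "top"; returns the picture (420x560x3 uint8, red, green, blue); there is no depth.
- arm.calibration(name): a dict with "fov_y" (degrees; the focal length in pixels is half the picture's height over the tangent of half this angle, whatever the lens; pixels are square), "cx", "cy" (the principal point, pixels), "R" (3x3) and "t" (3): a world point X has camera coordinates R X + t. Camera axes: x right, y down, z forward; pixel columns grow to the right and rows downward; lengths in m; the calibration is good to about 2 mm. A picture is of the moment at which its call begins. calibration takes no time and is no camera call.
- arm.hand_in(): hands the job in; it is judged then, once.
The state is a dict: "clock": time; "qpos": joint angles; "qvel": joint speeds; "tau": joint torques, N m; "tcp_pos": TCP position; "orientation": TCP orientation; "force": force on the tool from outside, world axes, zero at the start; "moment": the same for the moment, N m; "width": opening from 0.0 (shut) to 1.0 (fully open); "gripper_force": force on a finger pad.
Only numpy, scipy, OpenCV 4.12 (cv2) and the standard library are available. Lean on these libraries where they do the work, as an engineer would, in place of code of your own. Each camera call takes 0.05 s, during which the arm holds its last target. There are 200 camera calls.

## Working session

There is one attempt and no reset: what is moved stays moved. The work goes in short steps, Python scripts to look and compute and a tool call to move; the robot and the scene stay as the last step left them, time stands still between calls to the robot, and variables do not carry over. Pictures are saved under pics/ and viewed, at most 10 in all, crops included, and the job is handed in when it is done.

Besides the shell and the picture viewer there is one more tool, called after ">>>" by a JSON object that holds its "op" and its "data". jog_arm: Moves the arm, as the interface text tells. Its arguments: {"type":"object","properties":{"rows":{"type":"array"},"newtons":{"type":"number"}},"required":["rows"]}

```bash
mkdir -p pics; cat > h.py <<'E'
import numpy as np, cv2
from workcell import arm
def cam(n):
    c=arm.calibration(n); f=210/np.tan(np.radians(c["fov_y"])/2); return f,c["cx"],c["cy"],np.array(c["R"]),np.array(c["t"])
def proj(n,X):
    f,cx,cy,R,t=cam(n); p=R@np.array(X)+t; return np.array([cx+f*p[0]/p[2],cy+f*p[1]/p[2]])
def ray(n,u,v):
    f,cx,cy,R,t=cam(n); return -R.T@t, R.T@np.array([(u-cx)/f,(v-cy)/f,1])
def onz(n,u,v,z):
    o,d=ray(n,u,v); return o+d*(z-o[2])/d[2]
def shot(n): return cv2.cvtColor(arm.read_camera(n),cv2.COLOR_RGB2BGR)
E
python3 - <<'E'
from h import *
a=shot("scene");b=shot("top")
cv2.imwrite("pics/s0.png",a);cv2.imwrite("pics/t0.png",b)
for n in("scene","top"): print(arm.calibration(n), ray(n,280,210)[0])
print(arm.sense())
E
```

```text
{'fov_y': 53.882627066244105, 'cx': 280.0832095274463, 'cy': 202.5125572410764, 'R': array([[ 0.39186805,  0.9200112 , -0.00433958],
       [ 0.63955127, -0.27579411, -0.71757354],
       [-0.66137252,  0.27841876, -0.69646923]]), 't': array([-0.23811442, -0.2846164 ,  1.65815236])} [ 1.37199262 -0.32108833  0.94958558]
{'fov_y': 42.17724915141947, 'cx': 273.7086288290802, 'cy': 211.33857874512918, 'R': array([[-0.02233474, -0.99968357,  0.01157239],
       [-0.98270799,  0.01982435, -0.1840978 ],
       [ 0.18381013, -0.01548405, -0.9828398 ]]), 't': array([-0.01028456,  0.59188696,  1.76494678])} [0.25700725 0.00531345 1.84374405]
{'clock': 0.1, 'qpos': array([ 5.65861402e+01,  1.79550458e+01,  8.58476006e+01, -1.37272635e-04,
        7.62593544e+01, -1.28009464e+01]), 'qvel': array([ 0.08070191, -0.10137849, -0.06171429, -0.0063479 , -0.06191022,
        0.05030448]), 'tau': array([ 3.10375413e-03, -4.02817833e+01, -2.52646279e+01,  6.96359784e-02,
        3.42547428e-02, -7.62283207e-05]), 'tcp_pos': array([0.18474917, 0.49123086, 0.26324243]), 'orientation': array([[-9.35980344e-01,  3.52051762e-01, -5.93960413e-04],
       [ 3.52052183e-01,  9.35979937e-01, -9.04540476e-04],
       [ 2.37489962e-04, -1.05573717e-03, -9.99999415e-01]]), 'force': array([ 0.1116544 ,  0.09799705, -0.56066321]), 'moment': array([-0.02087576,  0.02432661, -0.06767131]), 'gripper_force': 0.0, 'width': 1.0009205334164366}
```

View pics/s0.png

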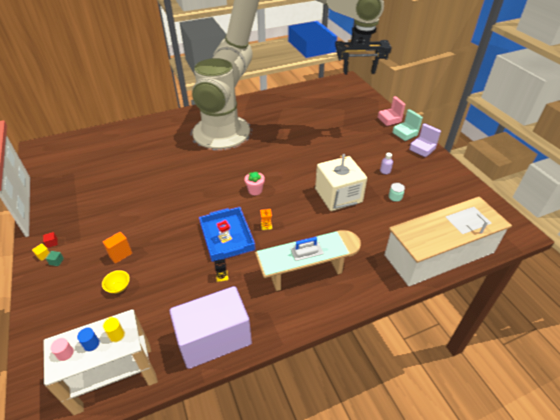

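View pics/t0.png

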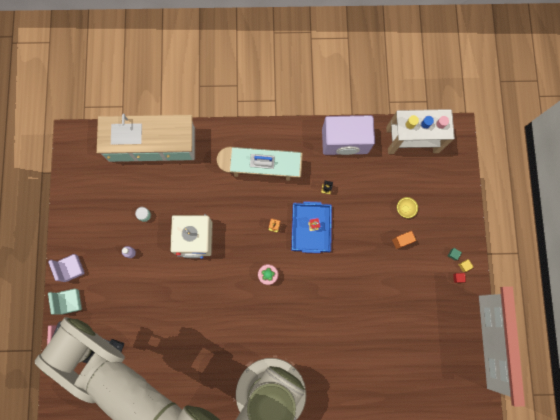

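The spring with the red cap is inside the blue basket: scene (223,230), top (314,225). The look-alikes both stand outside the basket, orange at scene (266,219) / top (274,226) and black at scene (221,270) / top (327,187). The basket one with the red cap fits the description. The washer is at top (191,235), scene (341,183). I'll confirm it in an enlarged mosaic.

```bash
python3 - <<'E'
from h import *
a=cv2.imread("pics/s0.png");b=cv2.imread("pics/t0.png")
def c(i,u,v,r): return cv2.resize(i[v-r*3//4:v+r*3//4,u-r:u+r],(400,300),interpolation=cv2.INTER_CUBIC)
cv2.imwrite("pics/m0.png",np.vstack([np.hstack([c(a,225,232,32),c(a,342,178,32)]),np.hstack([c(b,312,226,28),c(b,191,236,28)])]))
hsv=cv2.cvtColor(b,cv2.COLOR_BGR2HSV)
def blob(n,img,box,lo,hi):
    h=cv2.cvtColor(img,cv2.COLOR_BGR2HSV); m=cv2.inRange(h,lo,hi)
    if lo[0]==0 and hi[0]<8: m|=cv2.inRange(h,(172,lo[1],lo[2]),(180,255,255))
    z=np.zeros_like(m);x0,y0,x1,y1=box;z[y0:y1,x0:x1]=m[y0:y1,x0:x1]
    k=cv2.findContours(z,0,2)[0]; k=max(k,key=cv2.contourArea); return cv2.minAreaRect(k)
r=blob("top",b,(290,200,335,255),(0,120,80),(7,255,255));print("red top",r,onz("top",*r[0],.062))
r=blob("scene",a,(200,205,255,260),(0,120,80),(7,255,255));print("red scene",r,onz("scene",*r[0],.062))
r=blob("top",b,(285,195,340,260),(100,120,60),(125,255,255));print("basket",r,onz("top",*r[0],.02))
r=blob("top",b,(165,205,220,275),(15,10,170),(40,110,255));print("washer",r,onz("top",*r[0],.11))
p=np.array(cv2.boxPoints(r));print([onz("top",*q,.11).round(4) for q in p])
E
```

```text
red top ((315.0, 225.5), (3.0, 8.0), 90.0) [ 0.53970374 -0.15858925  0.062     ]
red scene ((223.076904296875, 226.1153564453125), (9.707253456115723, 9.429903030395508), 56.3099365234375) [ 0.55421882 -0.15758832  0.062     ]
basket ((311.2504577636719, 226.9812774658203), (38.63792419433594, 50.23429870605469), 1.4320961236953735) [ 0.54154382 -0.14953993  0.02      ]
washer ((189.5, 235.0), (40.0, 37.0), 90.0) [0.50950539 0.24978326 0.11      ]
[array([0.5759, 0.3098, 0.11  ]), array([0.5735, 0.1905, 0.11  ]), array([0.4439, 0.1905, 0.11  ]), array([0.4464, 0.3082, 0.11  ])]
```

View pics/m0.png

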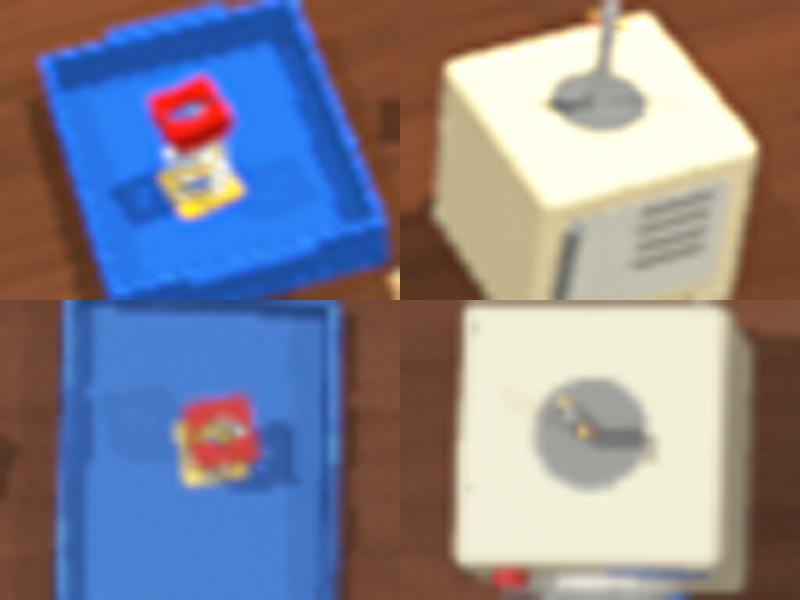

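The crops show a red cap with a yellow end below it in the basket, so that is the right spring. Pin brass spots show near top crop (562,400) and (583,430). I'll measure both more finely.

```bash
python3 - <<'E'
from h import *
a=np.mean([shot("scene").astype(float) for _ in range(4)],0);b=np.mean([shot("top").astype(float) for _ in range(4)],0)
np.save("a.npy",a);np.save("b.npy",b)
a8=a.round().astype(np.uint8);b8=b.round().astype(np.uint8)
def c(i,u,v,r): return cv2.resize(i[v-r*3//4:v+r*3//4,u-r:u+r],(400,300),interpolation=cv2.INTER_CUBIC)
cv2.imwrite("pics/m1.png",np.vstack([np.hstack([c(a8,223,230,16),c(a8,342,162,16)]),np.hstack([c(b8,315,225,12),c(b8,189,234,12)])]))
# washer top from top view
h=cv2.cvtColor(b8,cv2.COLOR_BGR2HSV)
m=((b8.min(2)>175)).astype(np.uint8); z=np.zeros_like(m);z[205:262,165:214]=m[205:262,165:214]
k=max(cv2.findContours(z,0,2)[0],key=cv2.contourArea);print(cv2.minAreaRect(k),cv2.boundingRect(k))
# subpixel edges of the washer top along rows/cols
g=b.min(2)
for nm,prof in (("row",g[222:248,160:222].mean(0)),("col",g[200:270,178:202].mean(1))): print(nm,prof.round().astype(int).tolist())
# red in top: weighted
w=np.clip(b[:,:,2]-np.maximum(b[:,:,1],b[:,:,0])-10,0,None)[212:240,303:328];
yy,xx=np.mgrid[212:240,303:328];print("red",(w*xx).sum()/w.sum(),(w*yy).sum()/w.sum(),w.sum())
print(w[4:22,5:20].round().astype(int))
o=np.clip(b[:,:,2]-b[:,:,0],0,255)[226:244,180:200];print(o.round().astype(int))
E
```

```text
((189.0, 233.5), (35.0, 36.0), 90.0) (171, 216, 37, 36)
row [49, 49, 49, 49, 49, 49, 49, 49, 49, 50, 78, 158, 204, 216, 218, 218, 217, 216, 216, 216, 215, 212, 202, 194, 188, 184, 183, 178, 175, 174, 175, 176, 178, 180, 183, 187, 193, 202, 208, 214, 215, 215, 215, 215, 215, 215, 210, 189, 144, 118, 112, 94, 59, 41, 39, 39, 40, 39, 39, 39, 40, 40]
col [52, 51, 52, 54, 54, 53, 52, 53, 54, 54, 55, 55, 55, 54, 64, 125, 196, 215, 216, 216, 216, 216, 216, 216, 216, 213, 201, 191, 185, 178, 175, 173, 168, 160, 159, 165, 175, 180, 185, 190, 199, 209, 216, 216, 216, 217, 217, 217, 217, 217, 213, 191, 147, 138, 169, 161, 141, 98, 56, 47, 51, 55, 56, 57, 57, 57, 57, 56, 57, 58]
red 314.1971072138854 223.42108117881034 6913.75
[[  0   0   0   0   0   0   0   0   0   0   0   0   0   0   0]
 [  0   0   0   0   0   0   0   0   0   0   0   0   0   0   0]
 [  0   0   0   0   0   0   0   0   0   5   0   0   0   0   0]
 [  0   0   0  14  48  82  91 101 114 106  21   0   0   0   0]
 [  0   0  76 117 126 124 116 116 124 125  64   0   0   0   0]
 [  0   0  98 126 123  96  69  70  91 104  84   0   0   0   
[... 1194 characters left out ...]
25 26]
 [24 20 11  4  4  3  4 22 76 55 14  4  3  3  3  3  6 18 26 27]
 [24 20 10  4  4  4  3  6 25 16  6  3  3  3  3  2  6 19 31 28]
 [24 20 11  4  4  3  4  3  5  4  4  3  4  3  3  3  7 26 33 28]
 [25 23 15  6  4  3  3  3  4  3  4  3  4  4  4  4  9 26 32 28]
 [25 24 20 11  4  4  3  2  3  4  4  4  4  4  4  6 15 28 31 28]
 [25 25 23 15  6  4  4  3  3  4  4  4  4  4  5 12 22 26 27 26]
 [25 25 24 21 15  9  5  4  3  3  4  4  5  9 15 22 26 26 26 26]
 [25 25 25 24 22 18 14  8  6  6  7  9 11 20 24 26 26 26 26 26]
 [25 25 25 25 25 24 23 19 16 15 17 19 21 25 26 26 26 26 26 26]
 [25 24 25 25 25 25 25 24 25 25 25 26 26 25 26 26 26 26 26 26]
 [25 25 25 25 25 25 26 26 26 26 26 26 26 26 26 26 26 26 26 26]]
```

View pics/m1.png

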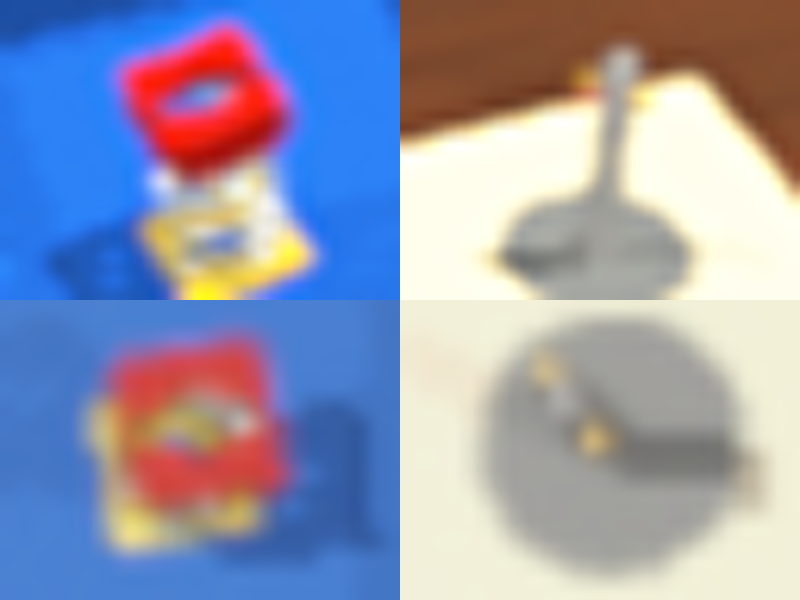

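```bash
python3 - <<'E'
from h import *
a=np.load("a.npy");b=np.load("b.npy")
def tri(p,q):
    o1,d1=ray("top",*p);o2,d2=ray("scene",*q)
    A=sum(np.eye(3)-np.outer(d,d)/(d@d) for d in(d1,d2)); r=sum((np.eye(3)-np.outer(d,d)/(d@d))@o for o,d in((o1,d1),(o2,d2)))
    x=np.linalg.solve(A,r); return x, proj("top",x)-p, proj("scene",x)-q
# brass blobs scene: R-B
o=np.clip(a[:,:,2]-a[:,:,0],0,255)[150:166,332:356];print(o.round().astype(int))
g=a.min(2)[148:180,332:352];print(g.round().astype(int))
def blob(img,x0,x1,y0,y1,base):
    w=np.clip(img[y0:y1,x0:x1,2]-img[y0:y1,x0:x1,0]-base,0,None);yy,xx=np.mgrid[y0:y1,x0:x1];return np.array([(w*xx).sum(),(w*yy).sum()])/w.sum()
e1=blob(b,184,188,227,231,14);e2=blob(b,187,190,231,235,10)
P=[onz("top",*e,.162) for e in(e1,e2)];print("pin top",e1,e2,P,np.mean(P,0),np.degrees(np.arctan2(*(P[0]-P[1])[[1,0]])),np.linalg.norm(P[0]-P[1]))
S=[onz("scene",*e,.162) for e in((340.1,155.9),(345.1,157.3))];print("pin scene",S,np.mean(S,0))
print(tri((e1+e2)/2,np.array([342.6,156.6])))
# base disk in top: gray disc
k=(b.min(2)<197)&(b.min(2)>120);k=k.astype(np.uint8);z=np.zeros_like(k);z[222:248,176:202]=k[222:248,176:202]
c=max(cv2.findContours(z,0,1)[0],key=cv2.contourArea);r=cv2.minEnclosingCircle(c);print("disk",r,cv2.fitEllipse(c),onz("top",*r[0],.11),onz("top",*cv2.fitEllipse(c)[0],.11))
# washer corners (edges subpixel at half level)
for u,v in((170.9,215.1),(207.9,215.1),(170.9,251.4),(207.9,251.4)): print(onz("top",u,v,.11).round(4))
X=onz("top",314.2,223.42,.062);print("red",X)
for s in ((8.5,0),):pass
# scene top face of red: corners from crop
f=lambda x,y:(x/12.5-.5+207,y/12.5-.5+218)
C=[onz("scene",*f(*p),.062) for p in((120,78),(232,25),(292,105),(172,150))];print(np.round(C,4),np.mean(C,0))
f=lambda x,y:(x/400*24-.5+303,y/400*24-.5+216)
C=[onz("top",*f(*p),.062) for p in((105,57),(262,38),(290,190),(130,215))];print(np.round(C,4),np.mean(C,0))
E
```

```text
[[ 80  80  81  83  84  84  84  82  82  83  83  84  84  86  88  88  88  86
   86  86  86  85  84  86]
 [ 83  84  85  85  84  83  83  82  81  83  84  86  87  87  87  88  86  85
   84  84  84  85  86  86]
 [ 84  84  82  82  80  80  82  82  82  84  86  87  86  86  85  84  84  84
   84  84  84  84  83  83]
 [ 80  79  80  80  80  81  81  82  83  82  72  60  62  77  84  84  82  82
   83  82  81  80  80  80]
 [ 78  78  79  79  79  79  80  80  83  74  44  29  33  56  82  82  81  80
   80  79  79  80  80  80]
 [ 78  79  80  80  79  79  79  85 102  84  30   9  16  44  72  74  72  73
   76  80  81  81  82  80]
 [ 78  78  78  79  79  78  79  94 123 105  36   8  30  76  90  82  76  78
   76  76  81  81  81  81]
 [ 81  79  78  78  77  75  73  85 109  95  39  16  68 103  58  18  13  18
   66  74  77  80  80  79]
 [ 82  77  73  72  72  75  80  85  83  72  34  12  62  88  43  15  12  12
   25  78  73  78  79  78]
 [ 74  76  79  82  73  35  16  16  18  45  27  12  50  35  20  16  16  15
   15  39  84  73  79  80]
 [ 73  38  17  17  17  14  12  13  20  46  19  15  48  24  16  17  18  17
   15  16  44  8
[... 3658 characters left out ...]
8435823, 0.08466389]), array([ 0.20407654, -0.0278568 ]))
disk ((190.0, 233.0), 8.944372177124023) ((189.55308532714844, 233.36599731445312), (15.28063678741455, 16.368160247802734), 113.98265838623047) [0.51595271 0.24822093 0.11      ] [0.51479571 0.2496454  0.11      ]
[0.5756 0.3101 0.11  ]
[0.5732 0.1908 0.11  ]
[0.4579 0.3087 0.11  ]
[0.4555 0.1909 0.11  ]
red [ 0.54674227 -0.15618641  0.062     ]
[[ 0.5371 -0.1736  0.062 ]
 [ 0.5311 -0.1442  0.062 ]
 [ 0.5612 -0.1391  0.062 ]
 [ 0.5637 -0.1691  0.062 ]] [ 0.54827128 -0.15649179  0.062     ]
[[ 0.5623 -0.1388  0.062 ]
 [ 0.5655 -0.1702  0.062 ]
 [ 0.5347 -0.1747  0.062 ]
 [ 0.5303 -0.1427  0.062 ]] [ 0.54817198 -0.15658797  0.062     ]
```

Both views agree:

| Item | Position | Direction |
|---|---|---|
| Rod axis | about (0.5155, 0.2505) | pin about 35° |
| Spring | about (0.5475, -0.1565) | cap sides at 8°, slot at 98° |

The brass height comes out at 0.164 against a nominal 0.162. I'll move above the spring now.

>>> {"op": "jog_arm", "data": {"rows": [[[-0.0355, -0.0299, 0], [0, 0, 0], 1], [[-0.0355, -0.0299, 0], [0, 0, 0], 1], [[-0.0355, -0.0299, 0], [0, 0, 0], 1], [[-0.0355, -0.0299, 0], [0, 0, 0], 1], [[-0.0355, -0.0299, 0], [0, 0, 0], 1], [[-0.0355, -0.0299, 0], [0, 0, 0], 1], [[-0.0355, -0.0299, 0], [0, 0, 0], 1], [[-0.0355, -0.0299, 0], [0, 0, 0], 1], [[-0.0355, -0.0299, 0], [0, 0, 0], 1], [[-0.0355, -0.0299, 0], [0, 0, 0], 1], [[-0.0355, -0.0299, 0], [0, 0, 0], 1], [[-0.0355, -0.0299, 0], [0, 0, 0], 1], [[-0.0355, -0.0299, 0], [0, 0, 0], 1], [[-0.0355, -0.0299, 0], [0, 0, 0], 1], [[-0.0355, -0.0299, 0], [0, 0, 0], 1], [[-0.0355, -0.0299, 0], [0, 0, -7.2], 1], [[0, 0, 0.04], [0, 0, -7.2], 1], [[0, 0, 0.04], [0, 0, -7.2], 1], [[0, 0, 0.02], [0, 0, -7.0], 1], [[0, 0, 0], [0, 0, 0], 1]], "newtons": 5}}

```text
clock: 2.5
tcp_pos: [0.5469, -0.1559, 0.161]
orientation: [[-0.99, -0.14, -0.005], [-0.14, 0.99, 0.003], [0.005, 0.003, -1.0]]
force: [-1.0, 0.1, -0.2]
width: 0.998
gripper_force: 0.0
```

>>> {"op": "jog_arm", "data": {"rows": [[[0, 0, 0.03], [0, 0, 0], 1], [[0, 0, 0.03], [0, 0, 0], 1], [[0, 0, 0.02], [0, 0, 0], 1], [[0, 0, 0.012], [0, 0, 0], 1], [[0, 0, 0.008], [0, 0, 0], 1], [[0, 0, 0], [0, 0, 0], 1], [[0, 0, 0], [0, 0, 0], 0.1], [[0, 0, 0], [0, 0, 0], -0.1], [[0, 0, 0], [0, 0, 0], -0.2], [[0, 0, 0], [0, 0, 0], -0.25], [[0, 0, 0], [0, 0, 0], -0.3], [[0, 0, 0], [0, 0, 0], -0.35], [[0, 0, 0], [0, 0, 0], -0.4], [[0, 0, 0], [0, 0, 0], -0.45], [[0, 0, 0], [0, 0, 0], -0.5], [[0, 0, 0], [0, 0, 0], -0.5]], "newtons": 5}}

```text
clock: 4.1
tcp_pos: [0.5481, -0.1564, 0.0638]
orientation: [[-0.99, -0.139, 0.0], [-0.139, 0.99, -0.0], [-0.0, -0.0, -1.0]]
force: [0.5, 0.3, -0.2]
width: 0.338
gripper_force: 5.0
```

>>> {"op": "jog_arm", "data": {"rows": [[[0, 0, 0], [0, 0, 0], 0], [[0, 0, 0], [0, 0, 0], 1], [[0, 0, 0], [0, 0, 0], 1], [[0, 0, 0], [0, 0, 8], 1], [[0, 0, 0], [0, 0, 8], 1], [[0, 0, 0], [0, 0, 8], 1], [[0, 0, 0], [0, 0, 8], 1], [[0, 0, 0], [0, 0, 8], 1], [[0, 0, 0], [0, 0, 8], 1], [[0, 0, 0], [0, 0, 8], 1], [[0, 0, 0], [0, 0, 8], 1], [[0, 0, 0], [0, 0, 8], 1], [[0, 0, 0], [0, 0, 8], 1], [[0, 0, 0], [0, 0, 8], 1], [[0, 0, 0.002], [0, 0, 2], 1], [[0, 0, 0], [0, 0, 0], 0], [[0, 0, 0], [0, 0, 0], -0.15]]}}

```text
clock: 5.8
tcp_pos: [0.548, -0.1564, 0.0617]
orientation: [[-0.14, 0.99, -0.0], [0.99, 0.14, -0.0], [0.0, -0.0, -1.0]]
force: [0.4, 0.1, -0.3]
width: 0.846
gripper_force: 0.0
```

>>> {"op": "jog_arm", "data": {"rows": [[[0, 0, 0], [0, 0, 0], -0.2], [[0, 0, 0], [0, 0, 0], -0.25], [[0, 0, 0], [0, 0, 0], -0.3], [[0, 0, 0], [0, 0, 0], -0.35], [[0, 0, 0], [0, 0, 0], -0.4], [[0, 0, 0], [0, 0, 0], -0.45], [[0, 0, 0], [0, 0, 0], -0.5], [[0, 0, 0], [0, 0, 0], -0.5]]}}

```text
clock: 6.6
tcp_pos: [0.5481, -0.1564, 0.0618]
orientation: [[-0.139, 0.99, 0.0], [0.99, 0.139, -0.0], [-0.0, 0.0, -1.0]]
force: [-0.2, -0.2, -0.5]
width: 0.341
gripper_force: 5.0
```

>>> {"op": "jog_arm", "data": {"rows": [[[0, 0, 0], [0, 0, 0], -0.6], [[0, 0, 0], [0, 0, 0], -0.6], [[0, 0, 0], [0, 0, 0], -0.6], [[0, 0, -0.01], [0, 0, 0], -0.6], [[0, 0, -0.04], [0, 0, 0], -0.6], [[0, 0, -0.04], [0, 0, 0], -0.6], [[0, 0, -0.04], [0, 0, 0], -0.6], [[0, 0, -0.04], [0, 0, 0], -0.6], [[0, 0, -0.04], [0, 0, 0], -0.6], [[0, 0, 0], [0, 0, 0], -0.6]], "newtons": 30}}

```text
clock: 7.6
tcp_pos: [0.5492, -0.1568, 0.278]
orientation: [[-0.139, 0.99, 0.009], [0.99, 0.139, -0.005], [-0.006, 0.008, -1.0]]
force: [0.7, 0.3, -0.7]
width: 0.334
gripper_force: 30.0
```

>>> {"op": "jog_arm", "data": {"rows": [[[0.0407, 0.00243, 0], [0, 0, 0], -0.6], [[0.0407, 0.00243, 0], [0, 0, 0], -0.6], [[0.0407, 0.00243, 0], [0, 0, 0], -0.6], [[0.0407, 0.00243, 0], [0, 0, 0], -0.6], [[0.0407, 0.00243, 0], [0, 0, 0], -0.6], [[0.0407, 0.00243, 0], [0, 0, 0], -0.6], [[0.0407, 0.00243, 0], [0, 0, 0], -0.6], [[0.0407, 0.00243, 0], [0, 0, 0], -0.6], [[0.0407, 0.00243, 0], [0, 0, 0], -0.6], [[0.0407, 0.00243, 0], [0, 0, 0], -0.6], [[0, 0, 0], [0, 0, 7.875], -0.6], [[0, 0, 0], [0, 0, 7.875], -0.6], [[0, 0, 0], [0, 0, 7.875], -0.6], [[0, 0, 0], [0, 0, 7.875], -0.6], [[0, 0, 0], [0, 0, 7.875], -0.6], [[0, 0, 0], [0, 0, 7.875], -0.6], [[0, 0, 0], [0, 0, 7.875], -0.6], [[0, 0, 0], [0, 0, 7.875], -0.6], [[0, 0, 0], [0, 0, 0], -0.6], [[0, 0, 0], [0, 0, 0], -0.6]]}}

```text
clock: 9.6
tcp_pos: [0.5154, 0.25, 0.2715]
orientation: [[0.817, 0.576, -0.001], [0.576, -0.817, -0.0], [-0.0, -0.0, -1.0]]
force: [0.4, -0.2, -1.6]
width: 0.339
gripper_force: 30.0
```

```bash
python3 - <<'E'
from h import *
a=shot("scene");cv2.imwrite("pics/s1.png",a)
u,v=proj("scene",[.5155,.2505,.19]).astype(int)
cv2.imwrite("pics/s1c.png",cv2.resize(a[v-30:v+45,u-50:u+50],(800,600),interpolation=cv2.INTER_CUBIC));print(u,v)
s=arm.sense();print(s["tcp_pos"],s["orientation"],s["qpos"],s["force"])
for z in(.1,.172,.214,.272):print(z,proj("scene",[.5155,.2505,z]), (proj("scene",[.5155,.2505,z])-[u-50,v-30])*8+3.5)
E
```

```text
343 149
[0.5154416  0.25004029 0.27159675] [[ 8.17399658e-01  5.76070891e-01 -3.57170259e-04]
 [ 5.76070903e-01 -8.17399724e-01 -8.02247021e-05]
 [-3.38165987e-04 -1.40179749e-04 -9.99999933e-01]] [1.41649297e+01 2.37375450e+01 7.64360803e+01 5.59898038e-04
 7.98473417e+01 6.89901672e+01] [-0.50653825 -0.29614586 -1.23938574]
0.1 [340.90978199 172.47243798] [386.7782559  431.27950381]
0.172 [343.21500004 154.43678125] [405.22000033 286.99425002]
0.214 [344.64595777 143.24119722] [416.66766219 197.42957777]
0.272 [346.73697003 126.88145231] [433.39576026  66.55161849]
```

View pics/s1c.png

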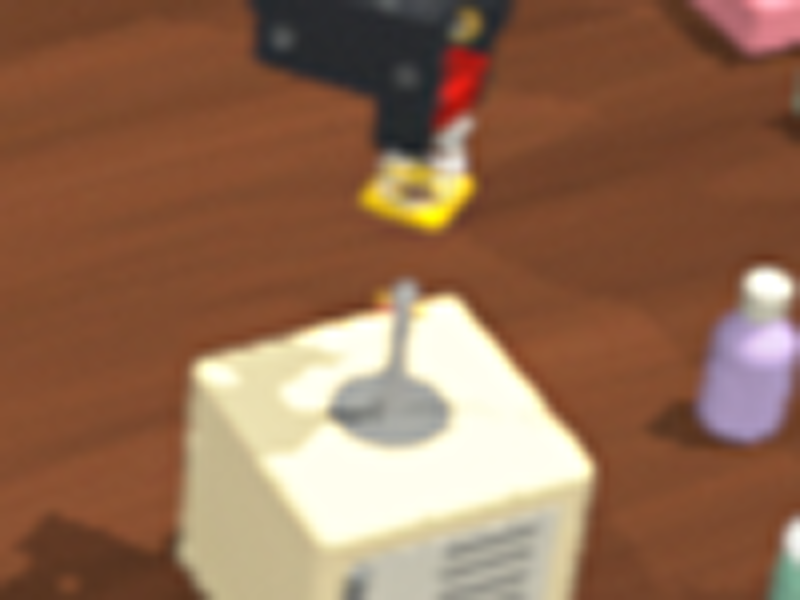

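The yellow cap hangs at crop (418,192), where I predicted (417,197). The rod tip shows at (404,285), predicted (405,287). They line up, so I'll descend slowly.

>>> {"op": "jog_arm", "data": {"rows": [[[0, 0, 0.02], [0, 0, 0], -0.6], [[0, 0, 0.015], [0, 0, 0], -0.6], [[0, 0, 0.005], [0, 0, 0], -0.6], [[0, 0, 0.002], [0, 0, 0], -0.6], [[0, 0, 0.002], [0, 0, 0], -0.6], [[0, 0, 0.001], [0, 0, 0], -0.6], [[0, 0, 0], [0, 0, 0], -0.6]]}}

```text
clock: 10.35
tcp_pos: [0.5157, 0.2501, 0.2271]
orientation: [[0.819, 0.574, 0.001], [0.574, -0.819, 0.0], [0.001, 0.0, -1.0]]
force: [-0.9, -0.7, -0.5]
width: 0.334
gripper_force: 30.0
```

>>> {"op": "jog_arm", "data": {"rows": [[[0, 0, 0.001], [0, 0, 0], -0.6], [[0, 0, 0.001], [0, 0, 0], -0.6], [[0, 0, 0], [0, 0, 0], -0.6]]}}

```text
clock: 10.65
tcp_pos: [0.5155, 0.2501, 0.2246]
orientation: [[0.819, 0.573, -0.0], [0.573, -0.819, -0.0], [-0.0, -0.0, -1.0]]
force: [-0.4, 0.4, -0.2]
width: 0.332
gripper_force: 30.0
```

>>> {"op": "jog_arm", "data": {"rows": [[[0, 0, 0.001], [0, 0, 0], -0.6], [[0, 0, 0.001], [0, 0, 0], -0.6], [[0, 0, 0.001], [0, 0, 0], -0.6], [[0, 0, 0], [0, 0, 0], -0.6]]}}

```text
clock: 11.05
tcp_pos: [0.5155, 0.25, 0.2216]
orientation: [[0.819, 0.573, -0.0], [0.573, -0.819, -0.0], [-0.0, -0.0, -1.0]]
force: [0.7, -0.1, -0.6]
width: 0.331
gripper_force: 30.0
```

>>> {"op": "jog_arm", "data": {"rows": [[[0, 0, 0.001], [0, 0, 0], -0.6], [[0, 0, 0.001], [0, 0, 0], -0.6], [[0, 0, 0], [0, 0, 0], -0.6]]}}

```text
clock: 11.35
tcp_pos: [0.5155, 0.25, 0.2196]
orientation: [[0.819, 0.573, -0.0], [0.573, -0.819, -0.0], [-0.0, -0.0, -1.0]]
force: [0.0, 0.3, -1.0]
width: 0.335
gripper_force: 30.0
```

>>> {"op": "jog_arm", "data": {"rows": [[[0, 0, 0.001], [0, 0, 0], -0.6], [[0, 0, 0.001], [0, 0, 0], -0.6], [[0, 0, 0.001], [0, 0, 0], -0.6], [[0, 0, 0.001], [0, 0, 0], -0.6], [[0, 0, 0], [0, 0, 0], -0.6]]}}

```text
clock: 11.85
tcp_pos: [0.5155, 0.25, 0.2155]
orientation: [[0.819, 0.573, -0.0], [0.573, -0.819, -0.0], [-0.0, -0.0, -1.0]]
force: [-1.3, 0.3, -0.8]
width: 0.332
gripper_force: 30.0
```

>>> {"op": "jog_arm", "data": {"rows": [[[0, 0, 0.002], [0, 0, 0], -0.6], [[0, 0, 0.002], [0, 0, 0], -0.6], [[0, 0, 0], [0, 0, 0], -0.6], [[0, 0, 0], [0, 0, 0], -0.6]]}}

```text
clock: 12.25
tcp_pos: [0.5156, 0.25, 0.2117]
orientation: [[0.819, 0.573, -0.0], [0.573, -0.819, -0.0], [-0.0, -0.0, -1.0]]
force: [0.4, -0.3, -0.9]
width: 0.334
gripper_force: 30.0
```

>>> {"op": "jog_arm", "data": {"rows": [[[0, 0, 0.004], [0, 0, 0], -0.6], [[0, 0, 0.004], [0, 0, 0], -0.6], [[0, 0, 0.004], [0, 0, 0], -0.6], [[0, 0, 0.004], [0, 0, 0], -0.6], [[0, 0, 0.004], [0, 0, 0], -0.6], [[0, 0, 0], [0, 0, 0], -0.6]]}}

```text
clock: 12.85
tcp_pos: [0.5154, 0.25, 0.191]
orientation: [[0.819, 0.573, -0.001], [0.573, -0.819, -0.0], [-0.001, -0.0, -1.0]]
force: [0.4, 0.9, -0.3]
width: 0.331
gripper_force: 30.0
```

>>> {"op": "jog_arm", "data": {"rows": [[[0, 0, 0.004], [0, 0, 0], -0.6], [[0, 0, 0.004], [0, 0, 0], -0.6], [[0, 0, 0.004], [0, 0, 0], -0.6], [[0, 0, 0.004], [0, 0, 0], -0.6], [[0, 0, 0.002], [0, 0, 0], -0.6], [[0, 0, 0], [0, 0, 0], -0.6]]}}

```text
clock: 13.45
tcp_pos: [0.5155, 0.25, 0.1734]
orientation: [[0.819, 0.573, -0.001], [0.573, -0.819, -0.0], [-0.001, -0.0, -1.0]]
force: [-1.0, -0.1, 0.2]
width: 0.332
gripper_force: 30.0
```

>>> {"op": "jog_arm", "data": {"rows": [[[0, 0, 0.002], [0, 0, 0], -0.6], [[0, 0, 0.002], [0, 0, 0], -0.6], [[0, 0, 0.002], [0, 0, 0], -0.6], [[0, 0, 0.001], [0, 0, 0], -0.6], [[0, 0, 0], [0, 0, 0], -0.6], [[0, 0, 0], [0, 0, 0], -0.6]], "newtons": 40}}

```text
clock: 14.05
tcp_pos: [0.5156, 0.2501, 0.1669]
orientation: [[0.819, 0.573, 0.0], [0.573, -0.819, 0.0], [0.0, 0.0, -1.0]]
force: [-0.8, 0.5, 0.5]
width: 0.33
gripper_force: 40.0
```

>>> {"op": "jog_arm", "data": {"rows": [[[0, 0, 0.002], [0, 0, 0], -0.6], [[0, 0, 0.001], [0, 0, 0], -0.6], [[0, 0, 0], [0, 0, 0], -0.6], [[0, 0, 0], [0, 0, 0], -0.6]]}}

```text
clock: 14.45
tcp_pos: [0.5156, 0.2501, 0.1639]
orientation: [[0.819, 0.573, 0.0], [0.573, -0.819, 0.0], [0.0, 0.0, -1.0]]
force: [-0.6, 1.3, 3.2]
width: 0.337
gripper_force: 40.0
```

>>> {"op": "jog_arm", "data": {"rows": [[[0, 0, 0.001], [0, 0, 0], -0.6], [[0, 0, 0.001], [0, 0, 0], -0.6], [[0, 0, 0.001], [0, 0, 0], -0.6], [[0, 0, 0], [0, 0, 0], -0.6]]}}

```text
clock: 14.85
tcp_pos: [0.5157, 0.2501, 0.1609]
orientation: [[0.819, 0.573, 0.0], [0.573, -0.819, 0.0], [0.0, 0.0, -1.0]]
force: [-2.2, 0.7, 6.2]
width: 0.335
gripper_force: 40.0
```

>>> {"op": "jog_arm", "data": {"rows": [[[0, 0, 0.001], [0, 0, 0], -0.6], [[0, 0, 0.001], [0, 0, 0], -0.6], [[0, 0, 0.001], [0, 0, 0], -0.6], [[0, 0, 0], [0, 0, 0], -0.6], [[0, 0, 0], [0, 0, 0], -0.6]]}}

```text
clock: 15.35
tcp_pos: [0.5157, 0.2502, 0.1583]
orientation: [[0.819, 0.573, 0.001], [0.573, -0.819, 0.0], [0.001, 0.0, -1.0]]
force: [-2.1, 0.3, 8.2]
width: 0.333
gripper_force: 40.0
```

>>> {"op": "jog_arm", "data": {"rows": [[[0, 0, 0.001], [0, 0, 0], -0.6], [[0, 0, 0], [0, 0, 0], -0.6], [[0, 0, 0], [0, 0, -5], -0.6], [[0, 0, 0], [0, 0, -5], -0.6], [[0, 0, 0], [0, 0, -5], -0.6], [[0, 0, 0], [0, 0, 0], -0.6]]}}

```text
clock: 15.95
tcp_pos: [0.5163, 0.2502, 0.1577]
orientation: [[0.641, 0.768, 0.003], [0.768, -0.641, 0.0], [0.002, 0.002, -1.0]]
force: [-0.1, 0.4, 9.1]
width: 0.33
gripper_force: 40.0
```

>>> {"op": "jog_arm", "data": {"rows": [[[0, 0, 0], [0, 0, -5], -0.6], [[0, 0, 0], [0, 0, -5], -0.6], [[0, 0, 0], [0, 0, -5], -0.6], [[0, 0, 0], [0, 0, -5], -0.6], [[0, 0, 0], [0, 0, -5], -0.6], [[0, 0, 0], [0, 0, -5], -0.6], [[0, 0, 0], [0, 0, -5], -0.6], [[0, 0, 0], [0, 0, -5], -0.6], [[0, 0, 0], [0, 0, -5], -0.6], [[0, 0, 0], [0, 0, -5], -0.6], [[0, 0, 0], [0, 0, -5], -0.6], [[0, 0, 0], [0, 0, -5], -0.6], [[0, 0, 0], [0, 0, -5], -0.6], [[0, 0, 0], [0, 0, -5], -0.6], [[0, 0, 0], [0, 0, -5], -0.6], [[0, 0, 0], [0, 0, 0], -0.6], [[0, 0, 0], [0, 0, 0], -0.6]]}}

```text
clock: 17.65
tcp_pos: [0.5157, 0.2506, 0.1575]
orientation: [[-0.574, 0.819, 0.001], [0.819, 0.574, 0.001], [0.0, 0.002, -1.0]]
force: [-2.7, 2.2, 8.4]
width: 0.333
gripper_force: 40.0
```

>>> {"op": "jog_arm", "data": {"rows": [[[0, 0, -0.001], [0, 0, 0], -0.6], [[0, 0, -0.001], [0, 0, 0], -0.6], [[0, 0, 0], [0, 0, 0], -0.6], [[0, 0, 0], [0, 0, 0], -0.6]]}}

```text
clock: 18.05
tcp_pos: [0.5157, 0.2506, 0.1593]
orientation: [[-0.574, 0.819, 0.001], [0.819, 0.574, 0.001], [0.0, 0.001, -1.0]]
force: [-2.4, 2.6, 7.5]
width: 0.334
gripper_force: 40.0
```

>>> {"op": "jog_arm", "data": {"rows": [[[0, 0, 0], [0, 0, 0], -0.25], [[0, 0, 0], [0, 0, 0], -0.2], [[0, 0, 0], [0, 0, 0], -0.1], [[0, 0, 0], [0, 0, 0], 0.1], [[0, 0, 0], [0, 0, 0], 0.5], [[0, 0, 0], [0, 0, 0], 1], [[0, 0, 0], [0, 0, 0], 1]], "newtons": 5}}

```text
clock: 18.75
tcp_pos: [0.5156, 0.25, 0.1587]
orientation: [[-0.573, 0.819, -0.0], [0.819, 0.573, -0.0], [0.0, -0.0, -1.0]]
force: [-0.2, 0.5, 0.1]
width: 0.789
gripper_force: 0.0
```

>>> {"op": "jog_arm", "data": {"rows": [[[0, 0, -0.01], [0, 0, 0], 1], [[0, 0, -0.02], [0, 0, 0], 1], [[0, 0, -0.04], [0, 0, 0], 1], [[0, 0, -0.04], [0, 0, 0], 1], [[0, 0, -0.02], [0, 0, 0], 1], [[0, 0, 0], [0, 0, 0], 1]]}}

```text
clock: 19.35
tcp_pos: [0.5162, 0.2503, 0.2924]
orientation: [[-0.573, 0.819, 0.006], [0.819, 0.573, 0.002], [-0.002, 0.006, -1.0]]
force: [-0.4, 0.6, -0.6]
width: 1.002
gripper_force: 0.0
```

```bash
python3 - <<'E'
from h import *
a=shot("scene");u,v=342,160
cv2.imwrite("pics/s2c.png",cv2.resize(a[v-18:v+18,u-24:u+24],(800,600),interpolation=cv2.INTER_CUBIC))
f=lambda p:(p-[u-24,v-18])*16.67+8
for z in(.11,.16,.168,.172):print(z,f(proj("scene",[.5155,.2505,z])))
E
```

```text
0.11 [395.06740347 475.59406155]
0.16 [421.7195597  267.07186127]
0.168 [426.11954695 232.64706599]
0.172 [428.33405069 215.32114347]
```

View pics/s2c.png

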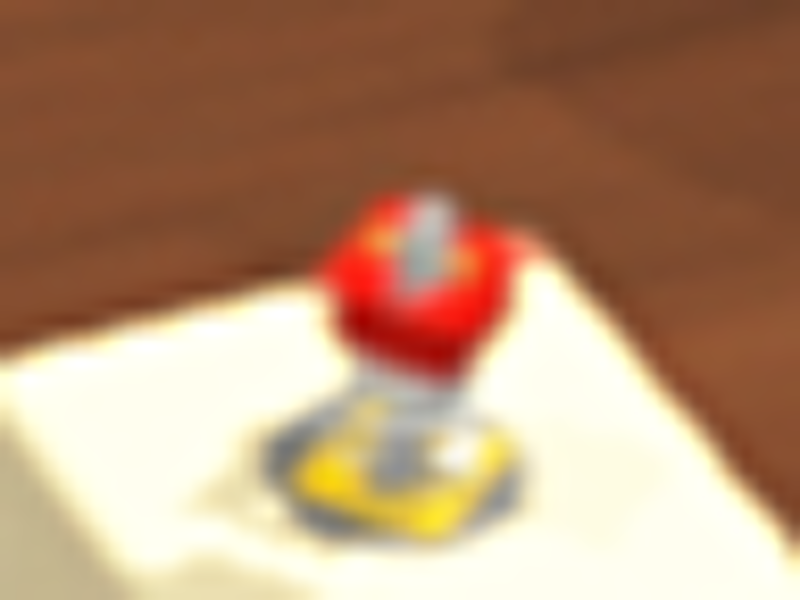

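The spring stands on the machine around the rod, yellow end down at crop (410,490). The red cap at (420,275) is under the brass pin spots at (375,240) and (465,262), with the rod showing above it, so it is locked. The gripper is clear, so I'm handing in.

```bash
python3 -c "
from workcell import arm
print(arm.hand_in())"
```

```text
the job is handed in; nothing more can be done
None
```

The spring is threaded over the rod, yellow end down, and locked compressed under the pin, with the gripper clear; the job was handed in at about 19.5 s, and the hand-in gave no verdict.

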